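# Weigh the rough-turned bowl blank on the spring scale

### The arm

A 6-joint arm with a two-finger parallel gripper is mounted at the origin on the work surface. World frame = base frame: x ahead of the robot, y to its left, z up, the work surface at z = 0. Lengths are in m, angles in rad, forces in N, time in s.
With the tool pointing down it reaches from about 0.225 to 0.875 m from the base axis. Payload 3.4 kg.
Tool frame: the origin (TCP) lies between the finger pads; the fingertips stand 11 mm ahead of it and the grasp point (between the pads) lies 8 mm behind it; z points along the fingers, y is the direction in which the jaws open and shut (so a half turn about z gives the same grasp; the last joint's range is limited). The gripper opens to 85 mm and grips with 20 to 120 N. Pads are 22 mm wide; open, the fingers measure 114 mm over their backs; the gripper's body (76 mm by 85 mm) begins 54 mm behind the grasp point. The pads swing forward as they close: fully open they stand 13 mm farther back than shut.
Start: joints at [-1.408, 0.276, 1.505, -0, 1.361, -0.121], TCP at [0.161, -0.552, 0.215] pointing down, gripper open.
Joint ranges: [-2.89, 2.89], [-0.75, 2.08], [0.22, 2.7], [-1.18, 4.32], [0.11, 2.71], [-2.7, 2.7]. Speed limits (rad/s): [2.57, 2.57, 3.14, 3.14, 3.14, 3.14].

### API

Orientations are given as a unit quaternion [w, x, y, z].
In Python, from rig import manip gives the robot as it stands. The module is installed in compiled form; this text tells all that it offers.
- The arm moves only by the tool move_arm, never from a script. Its argument "series" is a list that holds one entry, the list of rows, each a list of 7 numbers: the shift along the world's x, y, z in m, then the turn, a rotation vector about the world's x, y, z in rad, then the finger opening in m, from 0 to 0.0854. A call has 1 to 20 rows; each row shifts and turns the commanded pose from where the row before left it; what a row does not reach is not made up. A row lasts 1/12 s, in which the tool goes at most 41.7 mm and 7.16 degrees, less where a joint would pass 70% of its speed; a pose out of reach is approached as far as the arm can. A call with a gripper value outside its range is refused whole. The fingers move at their own pace and stop on an object; "newtons" is the grip in N (left out, the last holds). Time passes only in rows, so rows that do not move let the fingers close. It gives the time, the measured TCP pose, the force and the opening at its end, in the units of the state.
- manip.get_state(): the state, without advancing time (a new reading comes with each control period).
- manip.get_image(name): name is "side" or "top" or "wrist"; returns a dict with "color" (384x512x3 uint8, red, green, blue), "fx", "fy", "cx", "cy" (pixels), "R" (3x3) and "t" (3): a world point X has camera coordinates R X + t; the wrist camera has in their place "tool_from_camera" (4x4, takes a point from camera to tool coordinates, whose origin is the TCP and whose axes are the flange's). Camera axes: x right, y down, z forward; pixel columns grow to the right and rows downward; lengths in m; the calibration is good to about 2 mm. A picture is of the moment at which its call begins: read the wrist's pose just before it. There is no depth.
- manip.sign_off(): hands the job in, once; it reports no verdict.
The state is a dict: "clock": time; "qpos": joint angles; "qd": joint speeds; "effort": joint torques, N m; "position": TCP position; "ee_rot": TCP orientation; "contact_force": force on the tool from outside, world axes, zero at the start; "moment": the same for the moment, N m; "width": finger opening in m.
Only numpy, scipy, OpenCV 4.12 (cv2) and the standard library are available. Lean on these libraries where they do the work, as an engineer would, in place of code of your own. Each camera call takes 0.05 s, during which the arm holds its last target.

### The job

We are checking how far the rough-turned bowl blank (the round, wide one with the flared side and the small foot) has dried. Pick it up by its steel hanger, hang it by the hanger from the hook of the spring scale, let go and wait until it hangs still so that the scale can be read. Leave the square blank and the tall round blank standing where they are.

Things in the scene. Friction and masses are not known exactly. Their poses are not given: they have to be found in the camera images.
- bowl_blank: Pale wood, round, 45 mm tall, foot 60 mm across flaring to 94 mm at the flat top, 0.2-0.42 kg. Origin: centre of underside, z up. Steel hanger on top, an inverted U in the y-z plane: straps 14 mm wide in x, outer faces at y = +-25 mm, inner +-20, z 45 to 97 mm (grip their outsides from above); an 8 mm round bar joins them, roof-shaped, its peak mid-way: underside z = 105, top 113 mm.
- hook_seat (a point): Bottom of the dip in the spring scale's hook (8 mm bar), where the hanger's peak rests; 230 mm up unloaded, sinks 10 mm per 100 g (stop at 80 mm), bobs about 1 s. Open end to -x: tip ends 26 mm out, 22 mm above the seat. Shank along +x, top 16 mm above the seat, to an upright rod at x = 115 mm; tube (30 mm wide) above it, column at 160 mm, both 120 mm above the seat. Free in front and beside.
- square_blank: A bystander: square pale wooden blank 76 x 76 mm, 45 mm tall, with the same hanger on top (113 mm tall in all). Origin at the centre of its underside.
- tall_blank: A bystander: tall round pale wooden blank, 62 mm across, 72 mm tall, with the same hanger on top (140 mm tall in all). Origin at the centre of its underside.
Mind the look-alikes: they are no part of the job. Leave any green or yellow look-alike of the bowl_blank alone.

How it is judged:
By the outcome, as a careful person would: the job done as asked, in the order asked, and still so for the second after the job is handed in, with the robot touching nothing.
It also fails if it takes over 43 s, if anything falls off the work surface, if the arm or the gripper's body presses on something with over 40 N, if the wrist force passes 120 N, or if a joint passes its speed limit or range.

## Working session

There is one attempt and no reset: what is moved stays moved. The work goes in short steps, Python scripts to look and compute and a tool call to move; the robot and the scene stay as the last step left them, time stands still between calls to the robot, and variables do not carry over. Pictures are saved under pics/ and viewed, and the job is handed in when it is done.

Besides the shell and the picture viewer there is one more tool, called after "Emit:" by a JSON object that holds its "method" and its "body", one argument or row to a line. move_arm: Moves the arm, as the interface text tells. Its arguments: {"type":"object","properties":{"series":{"type":"array"},"newtons":{"type":"number"}},"required":["series"]}

```bash
mkdir -p pics
python3 - <<'E'
from rig import manip
import cv2, numpy as np, pickle
s=manip.get_state(); print(s)
for n in ["side","top","wrist"]:
    im=manip.get_image(n); pickle.dump(im,open(f"pics/{n}0.pkl","wb"))
    cv2.imwrite(f"pics/{n}0.png",im["color"][:,:,::-1])
    print(n,{k:np.round(v,3).tolist() for k,v in im.items() if k!="color"})
E
```

```text
{'clock': 0.0, 'qpos': array([-1.40799555e+00,  2.76618501e-01,  1.50613856e+00,  2.07108907e-05,
        1.36070230e+00, -1.21052711e-01]), 'qd': array([-0.00285341, -0.00091725, -0.00046333, -0.00020349, -0.00131861,
       -0.00023261]), 'effort': array([-1.84939272e-03, -4.16782165e+01, -2.45812118e+01, -5.71231285e-04,
        1.11082866e-02,  2.52466144e-06]), 'position': array([ 0.1609146 , -0.55144201,  0.21402418]), 'ee_rot': array([-9.33362805e-04,  9.89945170e-01,  1.41448536e-01, -9.35794531e-06]), 'contact_force': array([ 0.23848606,  0.64068716, -0.29842182]), 'moment': array([ 0.00739597, -0.02864029, -0.04450876]), 'width': 0.08520530729081228}
side {'fx': 361.745, 'fy': 361.745, 'cx': 254.89, 'cy': 192.646, 'R': [[0.786, -0.618, 0.002], [-0.319, -0.408, -0.855], [0.529, 0.672, -0.518]], 't': [-0.48, 0.285, 0.534]}
top {'fx': 461.485, 'fy': 461.485, 'cx': 256.388, 'cy': 189.463, 'R': [[-0.204, -0.979, -0.006], [-0.958, 0.201, -0.204], [0.201, -0.036, -0.979]], 't': [0.008, 0.56, 0.931]}
wrist {'fx': 305.9, 'fy': 305.9, 'cx': 248.659, 'cy': 183.567, 'tool_from_camera': [[-0.001, -0.95, -0.312, 0.08], [1.0, -0.001, -0.0, -0.001], [-0.0, -0.312, 0.95, -0.159], [0.0, 0.0, 0.0, 1.0]]}
```

View pics/side0.png

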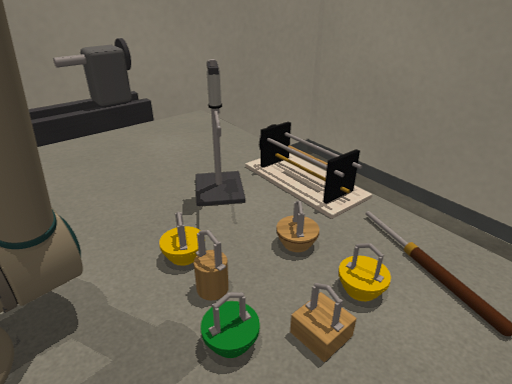

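View pics/top0.png

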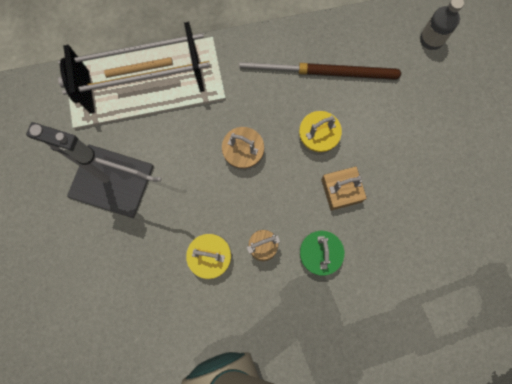

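View pics/wrist0.png

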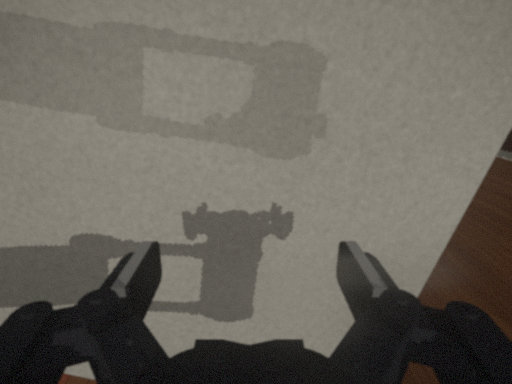

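In the top view, these could be taken for the bowl blank:
- round pale-wood flared blank at (243,148), side view (298,235)
- yellow bowls at (320,132) and (209,256)
- green bowl at (322,254)
- square blank at (344,188)
- tall round blank at (264,246)

By the description I choose (243,148). I'll check it in a close crop, together with the hook.

Run:
```python
import cv2,numpy as np
t=cv2.imread("pics/top0.png");s=cv2.imread("pics/side0.png")
f=lambda a,x,y,w,h,k:cv2.resize(a[y:y+h,x:x+w],None,fx=k,fy=k,interpolation=cv2.INTER_CUBIC)
a=f(t,210,115,66,66,6);b=f(s,265,190,66,66,6)
cv2.imwrite("pics/crop_b.png",np.hstack([a,b]))
c=f(t,20,110,180,110,4);cv2.imwrite("pics/crop_ht.png",c)
c=f(s,180,50,90,160,3.7);cv2.imwrite("pics/crop_hs.png",c)
```

```text
(no output)
```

View pics/crop_b.png

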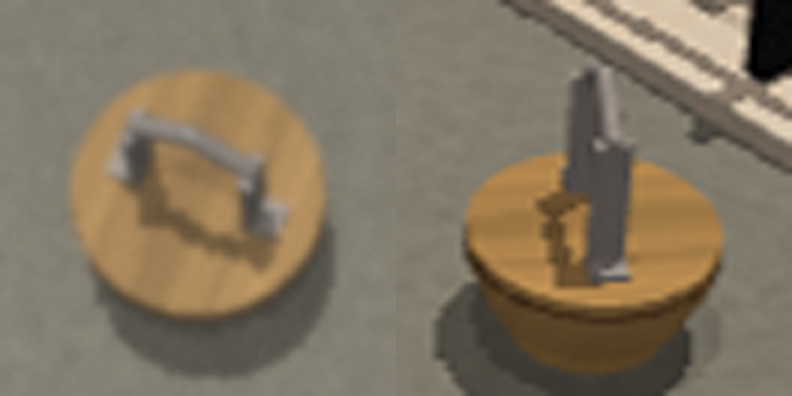

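View pics/crop_ht.png

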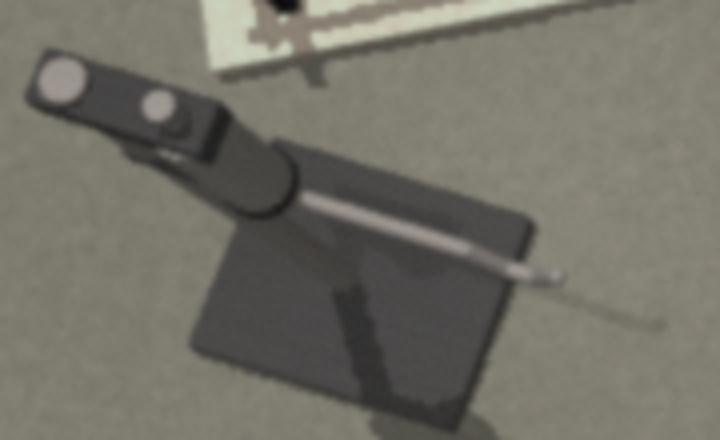

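View pics/crop_hs.png

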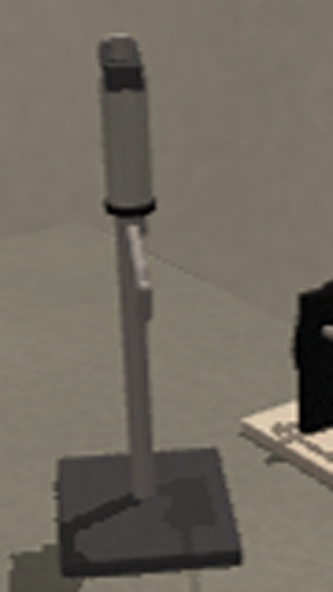

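The crop shows the pale round flared blank with a small foot and a hanger, so the choice holds. In the top view the hook tip is at about (160,179), with the shank running back to the rod at about (95,159).

```bash
cat > h.py <<'E'
import numpy as np,pickle,cv2
def ld(n): return pickle.load(open(f"pics/{n}.pkl","rb"))
def ray(im,uv):
    d=np.array([(uv[0]-im["cx"])/im["fx"],(uv[1]-im["cy"])/im["fy"],1.]);R=np.array(im["R"]);t=np.array(im["t"])
    return -R.T@t,R.T@d
def plane(im,uv,z):
    o,d=ray(im,uv);return o+d*(z-o[2])/d[2]
def tri(i1,u1,i2,u2):
    P=[i["K"]@np.c_[i["R"],i["t"]] if 0 else np.array([[i["fx"],0,i["cx"]],[0,i["fy"],i["cy"]],[0,0,1]])@np.c_[i["R"],i["t"]] for i in(i1,i2)]
    X=cv2.triangulatePoints(P[0],P[1],np.array(u1,float),np.array(u2,float))[:,0];X=X[:3]/X[3]
    r=[]
    for p,u in zip(P,(u1,u2)):
        q=p@np.r_[X,1];r.append(np.round(q[:2]/q[2]-u,1).tolist())
    return X,r
E
python3 - <<'E'
from h import *
T=ld("top0");S=ld("side0")
# bowl rim
hsv=cv2.cvtColor(T["color"],cv2.COLOR_RGB2HSV)
m=((hsv[...,1]>90)&(hsv[...,0]>8)&(hsv[...,0]<24)).astype(np.uint8)
m[:115]=0;m[181:]=0;m[:,:210]=0;m[:,276:]=0
c=max(cv2.findContours(m,0,2)[0],key=cv2.contourArea)
e=cv2.fitEllipse(cv2.convexHull(c));print("top ellipse",e,plane(T,e[0],.045), plane(T,(e[0][0]+e[1][0]/2,e[0][1]),.045))
cr=lambda o,k,x,y:(o[0]+(x+.5)/k-.5,o[1]+(y+.5)/k-.5)
ct=lambda x,y:cr((210,115),6,x,y); cs=lambda x,y:cr((265,190),6,x-396,y)
a,b=ct(139,122),ct(256,165) # bar ends top
A,B=plane(T,a,.101),plane(T,b,.101);print("bar",A,B,(A+B)/2,np.linalg.norm(A-B),np.degrees(np.arctan2(*(A-B)[[1,0]])))
# feet flanges
a,b=ct(118,166),ct(274,222);A,B=plane(T,a,.047),plane(T,b,.047);print("feet",A,B,(A+B)/2,np.linalg.norm(A-B),np.degrees(np.arctan2(*(A-B)[[1,0]])))
# hook
ht=lambda x,y:cr((20,110),4,x,y); hs=lambda x,y:cr((180,50),3.7,x,y)
tip=plane(T,ht(560,279),.250); p1=plane(T,ht(310,199),.242);p2=plane(T,ht(460,246),.242)
print("hook",tip,p1,p2,np.degrees(np.arctan2(*(p1-p2)[[1,0]])),np.degrees(np.arctan2(*(p1-tip)[[1,0]])),np.linalg.norm(p1-tip))
print("tri tip",tri(T,ht(560,279),S,hs(147,287)))
b1=plane(T,ht(535,220),.02);b2=plane(T,ht(275,140),.02);print("base edge",np.degrees(np.arctan2(*(b2-b1)[[1,0]])),b1,b2)
E
```

```text
top ellipse ((242.54220581054688, 147.2302703857422), (41.10942459106445, 41.854583740234375), 93.08399200439453) [ 0.65262866 -0.09652356  0.045     ] [ 0.64327057 -0.14103512  0.045     ]
bar [ 0.66606291 -0.08026556  0.101     ] [ 0.64226469 -0.11714258  0.101     ] [ 0.6541638  -0.09870407  0.101     ] 0.04388928319076286 57.16422244109541
feet [ 0.66932504 -0.0699412   0.047     ] [ 0.63646127 -0.12190294  0.047     ] [ 0.65289315 -0.09592207  0.047     ] 0.06148211140963683 57.688243304113364
hook [0.5625762  0.06044808 0.25      ] [0.62309946 0.16383476 0.242     ] [0.58839713 0.10230416 0.242     ] 60.57765970627588 59.655008854657886 0.12006610779400852
tri tip (array([0.56312104, 0.05997367, 0.25069486]), [[0.1, -0.4], [-0.6, 0.1]])
base edge 60.77216252313602 [0.66163519 0.10762015 0.02      ] [0.7385725  0.24512635 0.02      ]
```

Bowl centre is about (0.653, -0.097), with the hanger's y axis at about 57.4°. Hook x axis is about 60.5° and the seat about (0.575, 0.083). I'll turn +131° so the wrist camera later faces away from the scale and joint 6 stays in range.

Emit:
{"method": "move_arm", "body": {
  "series": [
    [[0.0246,0.0227,0.002,0,0,0.1143,0.085],[0.0246,0.0227,0.002,0,0,0.1143,0.085],[0.0246,0.0227,0.002,0,0,0.1143,0.085],[0.0246,0.0227,0.002,0,0,0.1143,0.085],[0.0246,0.0227,0.002,0,0,0.1143,0.085],[0.0246,0.0227,0.002,0,0,0.1143,0.085],[0.0246,0.0227,0.002,0,0,0.1143,0.085],[0.0246,0.0227,0.002,0,0,0.1143,0.085],[0.0246,0.0227,0.002,0,0,0.1143,0.085],[0.0246,0.0227,0.002,0,0,0.1143,0.085],[0.0246,0.0227,0.002,0,0,0.1143,0.085],[0.0246,0.0227,0.002,0,0,0.1143,0.085],[0.0246,0.0227,0.002,0,0,0.1143,0.085],[0.0246,0.0227,0.002,0,0,0.1143,0.085],[0.0246,0.0227,0.002,0,0,0.1143,0.085],[0.0246,0.0227,0.002,0,0,0.1143,0.085],[0.0246,0.0227,0.002,0,0,0.1143,0.085],[0.0246,0.0227,0.002,0,0,0.1143,0.085],[0.0246,0.0227,0.002,0,0,0.1143,0.085],[0.0246,0.0227,0.002,0,0,0.1143,0.085]]
  ]
}}

```text
clock: 1.82
position: [0.6538, -0.0966, 0.2546]
ee_rot: [-0.0, 0.279, 0.96, -0.0]
contact_force: [0.6, -0.3, -0.0]
width: 0.0849
```

Emit:
{"method": "move_arm", "body": {
  "series": [
    [[0,0,0,0,0,0,0.085],[0,0,0,0,0,0,0.085],[0,0,0,0,0,0,0.085]]
  ]
}}

```text
clock: 2.07
position: [0.6524, -0.0981, 0.2542]
ee_rot: [-0.001, 0.282, 0.959, -0.0]
contact_force: [-0.4, 0.3, 0.4]
width: 0.0848
```

Run:
```python
from rig import manip
import cv2, numpy as np, pickle
s=manip.get_state(); print({k:np.round(v,4).tolist() for k,v in s.items()})
for n in ["wrist"]:
    im=manip.get_image(n); im["st"]=s; pickle.dump(im,open(f"pics/{n}1.pkl","wb"))
    cv2.imwrite(f"pics/{n}1.png",im["color"][:,:,::-1])
```

```text
{'clock': 2.0667, 'qpos': [-0.2543, 0.3906, 1.2364, -0.0007, 1.5163, -1.2528], 'qd': [-0.0207, -0.0147, 0.0097, 0.0009, -0.0019, -0.0009], 'effort': [0.8812, -49.0684, -25.9431, 0.0874, -0.0414, -0.0022], 'position': [0.6524, -0.0981, 0.2542], 'ee_rot': [-0.0008, 0.2822, 0.9594, -0.0004], 'contact_force': [-0.3641, 0.2996, 0.3779], 'moment': [0.0442, -0.0191, 0.0045], 'width': 0.0848}
```

View pics/wrist1.png

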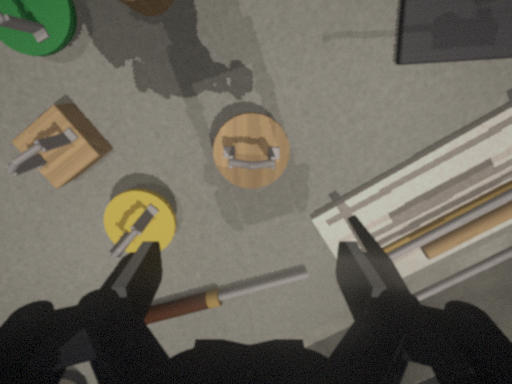

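The picture shows the bowl at about (250,150), centred under the gripper, with the bar ends at about (228,153) and (276,152). I'll measure it in the wrist frame.

```bash
cat >> h.py <<'E'
from scipy.spatial.transform import Rotation as Ro
def wcam(im):
    s=im["st"];q=np.array(s["ee_rot"]);W=np.eye(4);W[:3,:3]=Ro.from_quat(q[[1,2,3,0]]).as_matrix();W[:3,3]=s["position"]
    C=W@np.array(im["tool_from_camera"]);im["R"]=C[:3,:3].T;im["t"]=-C[:3,:3].T@C[:3,3];return im
E
python3 - <<'E'
from h import *
I=wcam(ld("wrist1"))
hsv=cv2.cvtColor(I["color"],cv2.COLOR_RGB2HSV)
m=((hsv[...,1]>90)&(hsv[...,0]>8)&(hsv[...,0]<24)).astype(np.uint8)
m[:105]=0;m[200:]=0;m[:,:200]=0;m[:,300:]=0
c=max(cv2.findContours(m,0,2)[0],key=cv2.contourArea)
e=cv2.fitEllipse(cv2.convexHull(c));print(e,plane(I,e[0],.045))
x,y,w,h,k=200,100,100,100,6
cv2.imwrite("pics/cw1.png",cv2.resize(I["color"][y:y+h,x:x+w,::-1],None,fx=k,fy=k,interpolation=cv2.INTER_CUBIC))
s=I["st"];R=Ro.from_quat(np.array(s["ee_rot"])[[1,2,3,0]]).as_matrix();print(np.degrees(np.arctan2(R[1,:2],R[0,:2])))
E
```

```text
((250.91921997070312, 149.7566375732422), (74.3215560913086, 75.02442932128906), 142.58493041992188) [ 0.65047584 -0.09344556  0.045     ]
[147.21664007  57.21673673]
```

View pics/cw1.png

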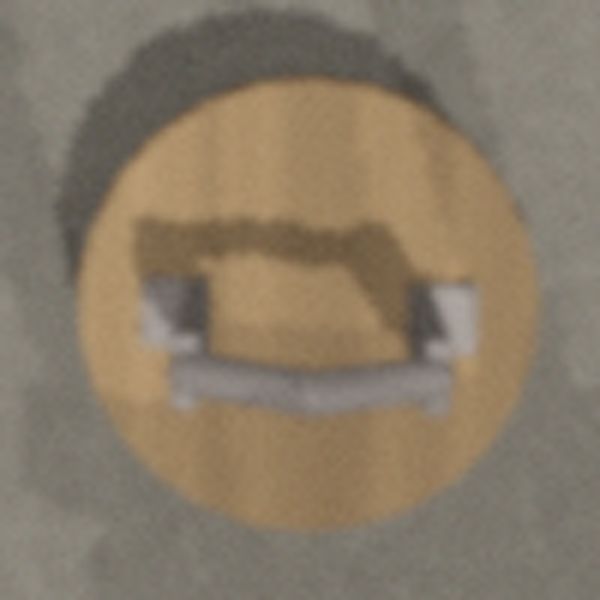

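Run:
```python
from h import *
I=wcam(ld("wrist1"))
f=lambda x,y:(200+(x+.5)/6-.5,100+(y+.5)/6-.5)
for n,a,b,z in [("bar",(175,383),(447,380),.101),("feet",(175,312),(445,317),.047)]:
    A,B=plane(I,f(*a),z),plane(I,f(*b),z);print(n,(A+B)/2,np.linalg.norm(A-B),np.degrees(np.arctan2(*(B-A)[[1,0]])))
```

```text
bar [ 0.6527736 -0.0946987  0.101    ] 0.04765061801043787 57.83543417026835
feet [ 0.65267749 -0.09438274  0.047     ] 0.05484937338916593 56.10245885498854
```

Emit:
{"method": "move_arm", "body": {
  "series": [
    [[0,0.0025,-0.02,0,0,0,0.085],[0,0,-0.025,0,0,0,0.085],[0,0,-0.025,0,0,0,0.085],[0,0,-0.025,0,0,0,0.085],[0,0,-0.025,0,0,0,0.085],[0,0,-0.025,0,0,0,0.085],[0,0,-0.02,0,0,0,0.085],[0,0,-0.012,0,0,0,0.085],[0,0,0,0,0,0,0.085],[0,0,0,0,0,0,0.085]]
  ]
}}

```text
clock: 2.95
position: [0.6526, -0.0963, 0.0781]
ee_rot: [-0.0, 0.283, 0.959, -0.0]
contact_force: [0.9, 0.2, -0.3]
width: 0.0853
```

Run:
```python
from rig import manip
import cv2, numpy as np, pickle
s=manip.get_state(); print({k:np.round(v,4).tolist() for k,v in s.items()})
v=[]
for n in ["wrist","side"]:
    im=manip.get_image(n); im["st"]=s; pickle.dump(im,open(f"pics/{n}2.pkl","wb"))
    c=im["color"][:,:,::-1]
    if n=="side": c=cv2.resize(c[150:282,210:386],(512,384))
    v.append(cv2.resize(c,(400,300)))
cv2.imwrite("pics/v2.png",np.hstack(v))
```

```text
{'clock': 2.95, 'qpos': [-0.2519, 0.4955, 1.509, -0.0001, 1.1375, -1.2496], 'qd': [0.0067, -0.0177, -0.0373, 0.0028, -0.0003, -0.0009], 'effort': [-0.073, -50.2385, -20.953, -0.0071, 0.0621, 0.0011], 'position': [0.6526, -0.0963, 0.0781], 'ee_rot': [-0.0002, 0.2827, 0.9592, -0.0], 'contact_force': [0.8941, 0.2034, -0.2572], 'moment': [0.0521, -0.0076, -0.0028], 'width': 0.0853}
```

View pics/v2.png

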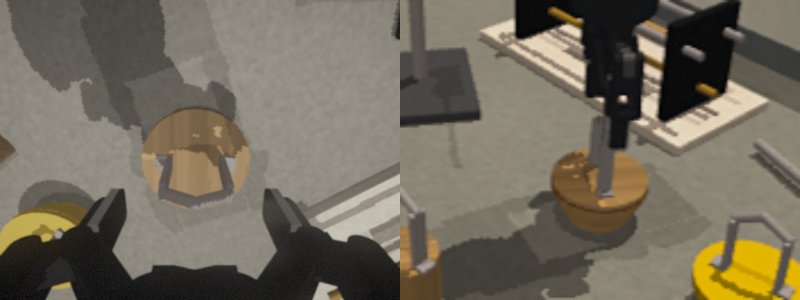

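In the wrist view the hanger sits centred between the open pads (bar at about (195,198) in the left half), and nothing is touching. Next I close.

Emit:
{"method": "move_arm", "body": {
  "series": [
    [[0,0,0,0,0,0,0.045],[0,0,0,0,0,0,0.045],[0,0,0,0,0,0,0.04],[0,0,0,0,0,0,0.04],[0,0,0,0,0,0,0.04],[0,0,0,0,0,0,0.04],[0,0,0,0,0,0,0.04],[0,0,0,0,0,0,0.04]]
  ],
  "newtons": 60
}}

```text
clock: 3.72
position: [0.6566, -0.0957, 0.085]
ee_rot: [0.005, 0.282, 0.959, 0.001]
contact_force: [-1.9, 2.6, 24.2]
width: 0.0404
```

Run:
```python
from rig import manip
import cv2, numpy as np, pickle
v=[]
s=manip.get_state(); print(s["position"],s["contact_force"],s["width"])
for n in ["wrist","side","top"]:
    im=manip.get_image(n); im["st"]=s; pickle.dump(im,open(f"pics/{n}3.pkl","wb"))
    c=im["color"][:,:,::-1]
    if n=="side": c=c[170:260,250:370]
    if n=="wrist": c=c[150:300,130:330]
    if n=="top": continue
    v.append(cv2.resize(c,(400,400*c.shape[0]//c.shape[1])))
cv2.imwrite("pics/v3.png",np.hstack(v))
```

```text
[ 0.65659457 -0.09570116  0.08501244] [-1.85099366  2.60982951 24.23744169] 0.040440271317111934
```

View pics/v3.png

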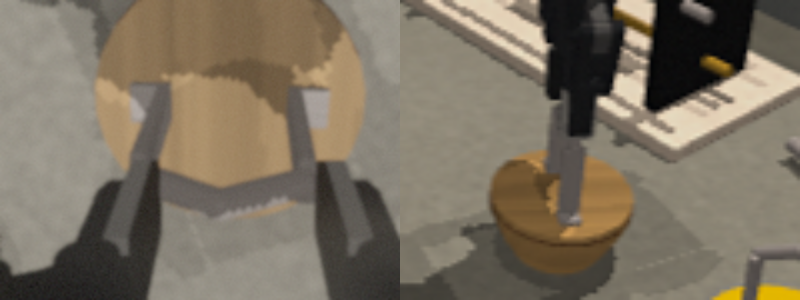

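Run:
```python
from h import *
I=wcam(ld("wrist3"));s=I["st"];R=Ro.from_quat(np.array(s["ee_rot"])[[1,2,3,0]]).as_matrix();p=s["position"]
def pj(I,X):
    q=np.array(I["R"])@X+I["t"];return np.round([I["fx"]*q[0]/q[2]+I["cx"],I["fy"]*q[1]/q[2]+I["cy"]],1)
S=ld("side3")
for y in(-.02,.02):
  for x in(-.011,.011):
    for z in (-.02,.0,.011): 
        X=p+R@[x,y,z];print("tip",x,y,z,pj(I,X),pj(S,X))
a=np.radians(57.3)
for y in(-.0225,.0225):
  for z in(.045,.097):
    X=np.array([.652+np.cos(a)*y,-.0955+np.sin(a)*y,z]);print("strap",y,z,pj(I,X),pj(S,X))
k=4;c=I["color"][150:300,130:330,::-1];cv2.imwrite("pics/v3w.png",cv2.resize(c,None,fx=k,fy=k,interpolation=cv2.INTER_CUBIC))
c=S["color"][170:260,250:370,::-1];cv2.imwrite("pics/v3s.png",cv2.resize(c,None,fx=6,fy=6,interpolation=cv2.INTER_CUBIC))
```

```text
tip -0.011 -0.02 -0.02 [210. 268.] [307.2 209.2]
tip -0.011 -0.02 0.0 [214.1 248.4] [306.6 217.1]
tip -0.011 -0.02 0.011 [216.  239.3] [306.2 221.4]
tip 0.011 -0.02 -0.02 [208.2 230.2] [296.7 209.9]
tip 0.011 -0.02 0.0 [212.6 214. ] [296.2 217.8]
tip 0.011 -0.02 0.011 [214.7 206.6] [295.9 222.1]
tip -0.011 0.02 -0.02 [286.  267.9] [303.2 198.9]
tip -0.011 0.02 0.0 [282.1 248.4] [302.6 206.6]
tip -0.011 0.02 0.011 [280.3 239.3] [302.3 210.7]
tip 0.011 0.02 -0.02 [287.7 230.1] [293.1 199.4]
tip 0.011 0.02 0.0 [283.4 214. ] [292.7 207.2]
tip 0.011 0.02 0.011 [281.4 206.5] [292.4 211.3]
strap -0.0225 0.045 [212.3 199.5] [298.7 234.2]
strap -0.0225 0.097 [201.7 235.6] [300.4 214.1]
strap 0.0225 0.045 [276.9 199.3] [294.8 221.9]
strap 0.0225 0.097 [285.8 235.3] [296.2 202.3]
```

View pics/v3w.png

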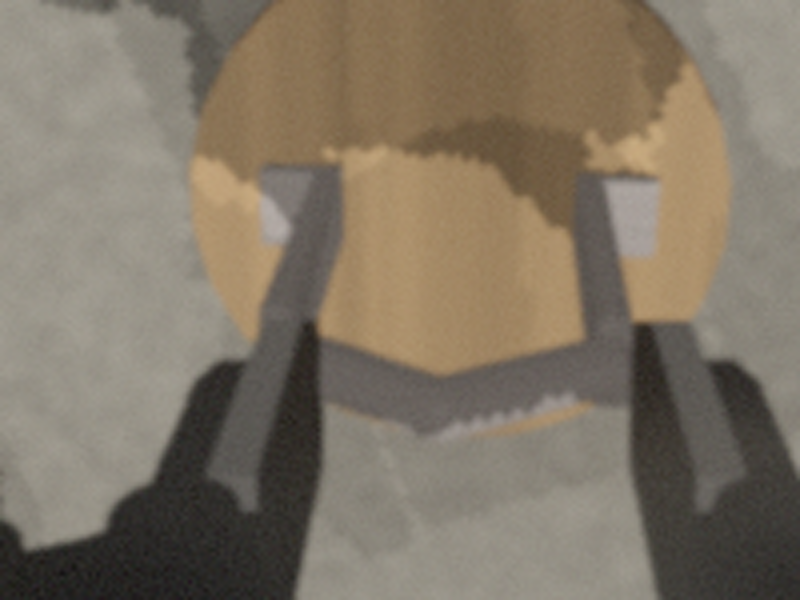

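View pics/v3s.png

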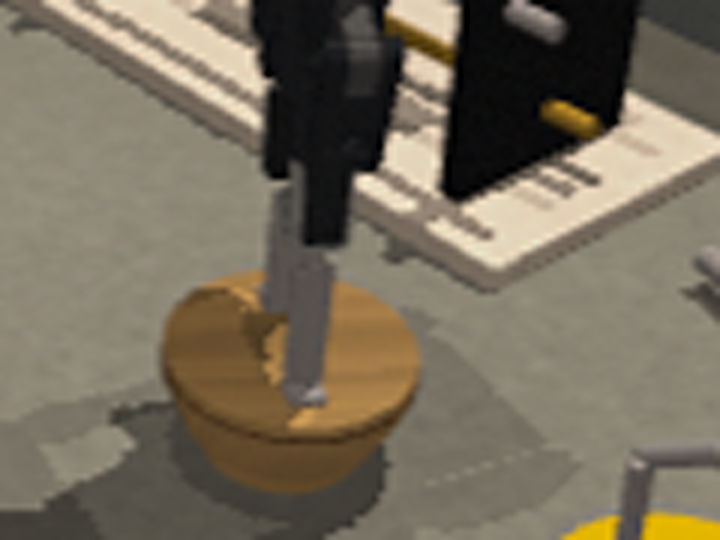

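The pads closed to 40 mm with 24 N upward. The fingertips landed on the bar's corners, higher than expected: in the side crop the tip is at about (304,210), against a predicted row of 221. I'll reopen and measure where the fingertips really are.

Emit:
{"method": "move_arm", "body": {
  "series": [
    [[0,0,0.01,0,0,0,0.06],[0,0,0,0,0,0,0.06],[0,0,0,0,0,0,0.06],[0,0,0,0,0,0,0.06],[0,0,0,0,0,0,0.06]]
  ]
}}

```text
clock: 4.28
position: [0.6523, -0.0954, 0.0867]
ee_rot: [-0.001, 0.282, 0.959, -0.0]
contact_force: [-0.1, -0.4, -0.1]
width: 0.0601
```

Run:
```python
from rig import manip
import cv2, numpy as np, pickle
v=[]
s=manip.get_state(); print(s["position"],s["ee_rot"],s["contact_force"],s["width"])
for n in ["wrist","side"]:
    im=manip.get_image(n); im["st"]=s; pickle.dump(im,open(f"pics/{n}4.pkl","wb"))
    c=im["color"][:,:,::-1]
    if n=="side": c=c[150:270,230:390]; c=cv2.resize(c,None,fx=5,fy=5,interpolation=cv2.INTER_CUBIC)
    if n=="wrist": c=c[150:320,110:370]; c=cv2.resize(c,None,fx=3,fy=3,interpolation=cv2.INTER_CUBIC)
    cv2.imwrite(f"pics/v4{n}.png",c)
```

```text
[ 0.65231263 -0.09539608  0.08674845] [-1.03755930e-03  2.82007893e-01  9.59411523e-01 -2.09105079e-05] [-0.09992731 -0.40507243 -0.10075466] 0.060072959361672014
```

View pics/v4wrist.png

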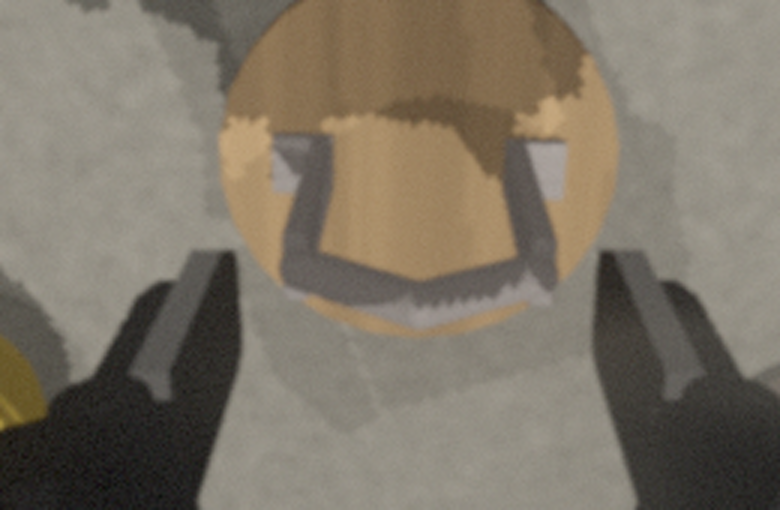

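View pics/v4side.png

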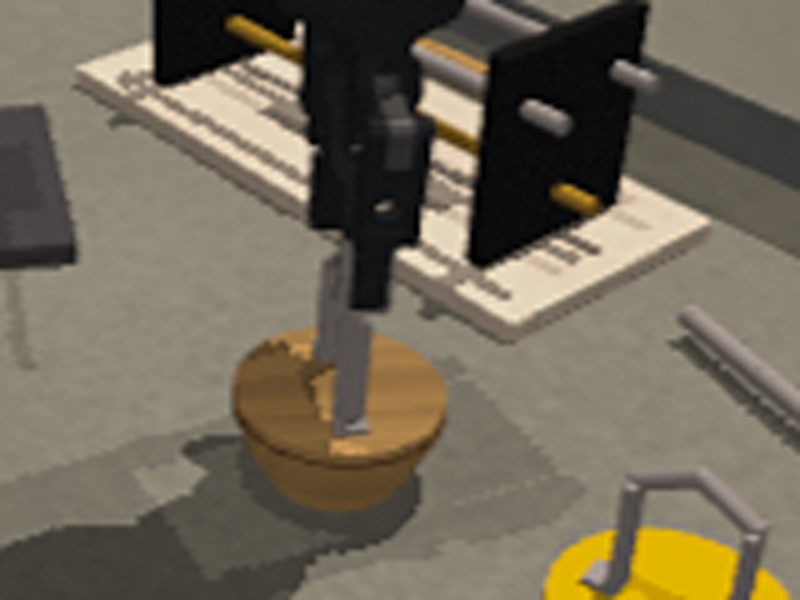

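At 60 mm opening the wrist view puts the tips at tool z ≈ -22 mm, where the text says +11 mm. The whole gripper sits back relative to the TCP, and the side view agrees. I'll use the measured value and go 40 mm lower.

Emit:
{"method": "move_arm", "body": {
  "series": [
    [[0,0,0,0,0,0,0.075],[0,0,-0.01,0,0,0,0.075],[0,0,-0.01,0,0,0,0.075],[0,0,-0.01,0,0,0,0.075],[0,0,-0.01,0,0,0,0.075],[0,0,0,0,0,0,0.075],[0,0,0,0,0,0,0.046],[0,0,0,0,0,0,0.046],[0,0,0,0,0,0,0.046],[0,0,0,0,0,0,0.046],[0,0,0,0,0,0,0.046],[0,0,0,0,0,0,0.046]]
  ],
  "newtons": 60
}}

```text
clock: 5.38
position: [0.6532, -0.0956, 0.0483]
ee_rot: [0.0, 0.282, 0.959, 0.0]
contact_force: [0.3, -0.5, -0.7]
width: 0.0492
```

Run:
```python
from rig import manip
import cv2, numpy as np, pickle
v=[]
s=manip.get_state(); print(s["position"],s["ee_rot"],s["contact_force"],s["width"])
for n in ["wrist","side"]:
    im=manip.get_image(n); im["st"]=s; pickle.dump(im,open(f"pics/{n}5.pkl","wb"))
    c=im["color"][:,:,::-1]
    if n=="side": c=c[150:270,230:390]; c=cv2.resize(c,(400,300),interpolation=cv2.INTER_CUBIC)
    if n=="wrist": c=c[100:295,110:370]; c=cv2.resize(c,(400,300),interpolation=cv2.INTER_CUBIC)
    v.append(c)
cv2.imwrite("pics/v5.png",np.hstack(v))
```

```text
[ 0.65323145 -0.09559467  0.04827309] [3.86186428e-04 2.82011204e-01 9.59411033e-01 4.28590411e-05] [ 0.29741717 -0.48813709 -0.70414157] 0.049210966175476316
```

View pics/v5.png

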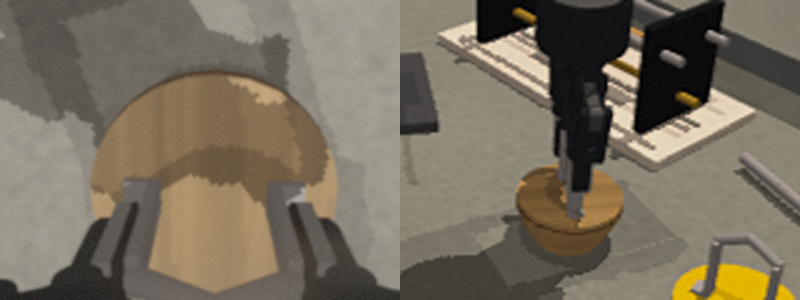

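Grip is good, with the pads on the strap outsides and 49 mm opening. Next I lift, then move to the approach point in front of the hook with a +93° turn.

Emit:
{"method": "move_arm", "body": {
  "series": [
    [[0,0,0.015,0,0,0,0.046],[0,0,0.029,0,0,0,0.046],[0,0,0.029,0,0,0,0.046],[0,0,0.029,0,0,0,0.046],[0,0,0.029,0,0,0,0.046],[0,0,0.029,0,0,0,0.046],[-0.0082,0.0081,0,0,0,0.1162,0.046],[-0.0082,0.0081,0,0,0,0.1162,0.046],[-0.0082,0.0081,0,0,0,0.1162,0.046],[-0.0082,0.0081,0,0,0,0.1162,0.046],[-0.0082,0.0081,0,0,0,0.1162,0.046],[-0.0082,0.0081,0,0,0,0.1162,0.046],[-0.0082,0.0081,0,0,0,0.1162,0.046],[-0.0082,0.0081,0,0,0,0.1162,0.046],[-0.0082,0.0081,0,0,0,0.1162,0.046],[-0.0082,0.0081,0,0,0,0.1162,0.046],[-0.0082,0.0081,0,0,0,0.1162,0.046],[-0.0082,0.0081,0,0,0,0.1162,0.046],[-0.0082,0.0081,0,0,0,0.1162,0.046],[-0.0082,0.0081,0,0,0,0.1162,0.046]]
  ]
}}

```text
clock: 7.15
position: [0.5376, 0.0214, 0.2076]
ee_rot: [-0.002, -0.501, 0.865, -0.002]
contact_force: [-0.7, 0.3, -2.3]
width: 0.0491
```

Emit:
{"method": "move_arm", "body": {
  "series": [
    [[0,0,0,0,0,0,0.046],[0,0,0,0,0,0,0.046],[0,0,0,0,0,0,0.046],[0,0,0,0,0,0,0.046]]
  ]
}}

```text
clock: 7.48
position: [0.539, 0.021, 0.2078]
ee_rot: [-0.001, -0.501, 0.866, -0.002]
contact_force: [-0.2, -0.8, -2.1]
width: 0.0488
```

Run:
```python
from rig import manip
import cv2, numpy as np, pickle
v=[]
s=manip.get_state(); print({k:np.round(s[k],4).tolist() for k in ("clock","qpos","position","ee_rot","contact_force","width")})
for n in ["wrist","side","top"]:
    im=manip.get_image(n); im["st"]=s; pickle.dump(im,open(f"pics/{n}6.pkl","wb"))
    c=im["color"][:,:,::-1]
    if n=="side": c=c[50:290,140:460]
    if n=="top": c=c[90:285,0:260]
    cv2.imwrite(f"pics/v6{n}.png",cv2.resize(c,(800,600),interpolation=cv2.INTER_CUBIC))
```

```text
{'clock': 7.4833, 'qpos': [-0.086, 0.2268, 1.5913, -0.0059, 1.3232, -2.704], 'position': [0.539, 0.021, 0.2078], 'ee_rot': [-0.0015, -0.5006, 0.8656, -0.0024], 'contact_force': [-0.2052, -0.8099, -2.0737], 'width': 0.0488}
```

View pics/v6side.png

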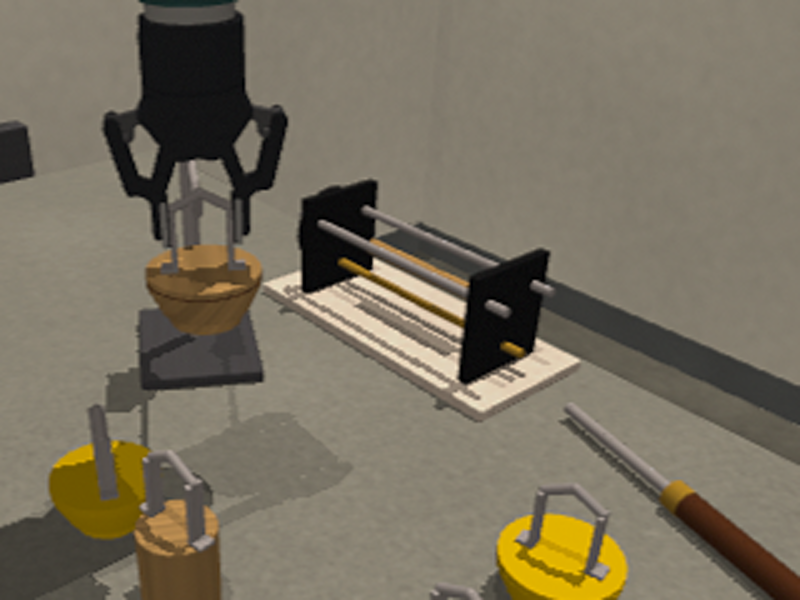

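View pics/v6top.png

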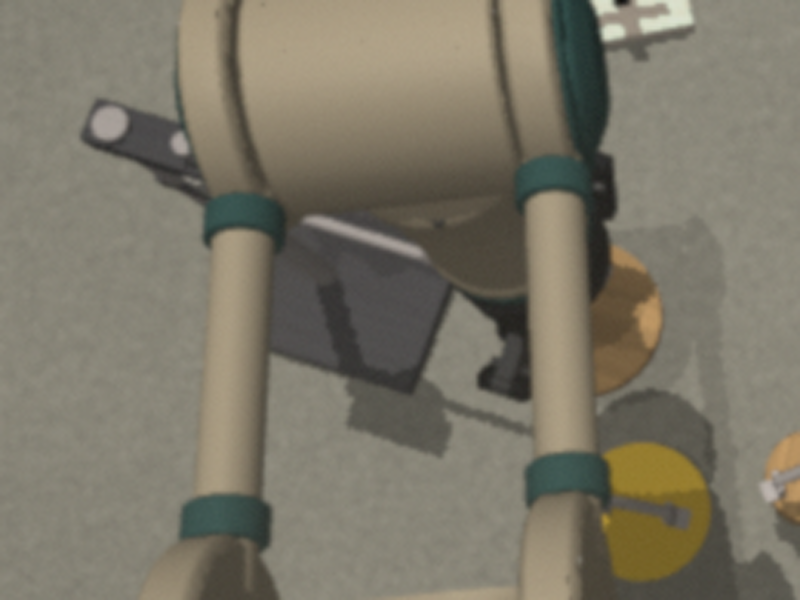

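View pics/v6wrist.png

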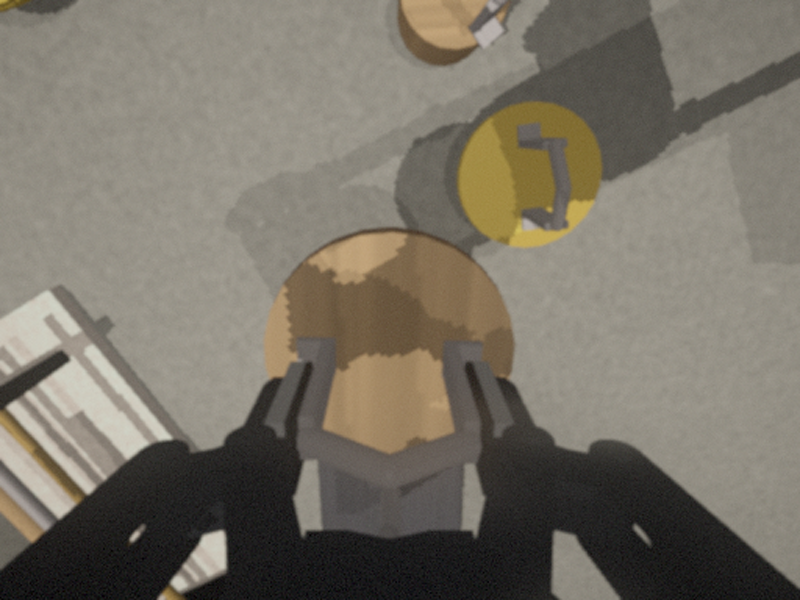

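In the side view the hanger faces the hook squarely and its peak, at crop (200,188), lines up with the hook. Joint 6 sits at the edge of its range here, but moving in toward the hook relieves it. I'll check the bar's offset in the tool frame and the remaining shift.

Run:
```python
from h import *
I=wcam(ld("wrist6"));s=I["st"];p=s["position"]
f=lambda x,y:(x*.64,y*.64)
P=plane(I,f(390,462),p[2]+.0608) 
u=np.array([np.cos(np.radians(60.4)),np.sin(np.radians(60.4))]);w=np.array([-u[1],u[0]])
d=P[:2]-p[:2];print("peak",P,"offset along/lat",d@u,d@w)
seat=np.array([.5755,.0828]);d=seat-P[:2];print("bar->seat",d,d@u,d@w)
for n in((310,435),(470,440)):print(plane(I,f(*n),p[2]+.053))
hsv=cv2.cvtColor(I["color"],cv2.COLOR_RGB2HSV)
print("ee tilt",Ro.from_quat(np.array(s["ee_rot"])[[1,2,3,0]]).as_matrix()[:,2])
```

```text
peak [0.53669982 0.02035202 0.26862442] offset along/lat -0.0017507191385646027 0.0017004009562997292
bar->seat [0.03880018 0.06244798] 0.07346323804996828 -0.0028908900731542723
[0.55360875 0.00804479 0.26082442]
[0.51824881 0.03008408 0.26082442]
ee tilt [-1.63108320e-04 -5.69574902e-03 -9.99983766e-01]
```

Emit:
{"method": "move_arm", "body": {
  "series": [
    [[0,0,0.006,0,0,0,0.046],[0.0047,0.0078,0,0,0,0,0.046],[0.0047,0.0078,0,0,0,0,0.046],[0.0047,0.0078,0,0,0,0,0.046],[0.0047,0.0078,0,0,0,0,0.046],[0.0047,0.0078,0,0,0,0,0.046],[0.0047,0.0078,0,0,0,0,0.046],[0.0047,0.0078,0,0,0,0,0.046],[0.0047,0.0078,0,0,0,0,0.046],[0,0,0,0,0,0,0.046],[0,0,0,0,0,0,0.046],[0,0,0,0,0,0,0.046]]
  ]
}}

```text
clock: 8.63
position: [0.5759, 0.0839, 0.2138]
ee_rot: [-0.002, -0.501, 0.865, -0.002]
contact_force: [-0.0, 0.9, -2.2]
width: 0.0488
```

Run:
```python
from rig import manip
import cv2, numpy as np, pickle
v=[]
s=manip.get_state(); print({k:np.round(s[k],4).tolist() for k in ("clock","qpos","position","ee_rot","contact_force","width")})
for n in ["wrist","side","top"]:
    im=manip.get_image(n); im["st"]=s; pickle.dump(im,open(f"pics/{n}7.pkl","wb"))
    c=im["color"][:,:,::-1]
    if n=="side": c=c[75:195,150:310]
    if n=="top": c=c[90:285,0:260]
    if n=="wrist": c=c[192:,128:384]
    cv2.imwrite(f"pics/v7{n}.png",cv2.resize(c,(800,600),interpolation=cv2.INTER_CUBIC))
```

```text
{'clock': 8.6333, 'qpos': [0.0289, 0.2881, 1.4902, -0.0059, 1.3646, -2.59], 'position': [0.5759, 0.0839, 0.2138], 'ee_rot': [-0.0019, -0.5009, 0.8655, -0.0022], 'contact_force': [-0.0465, 0.8599, -2.2421], 'width': 0.0488}
```

View pics/v7side.png

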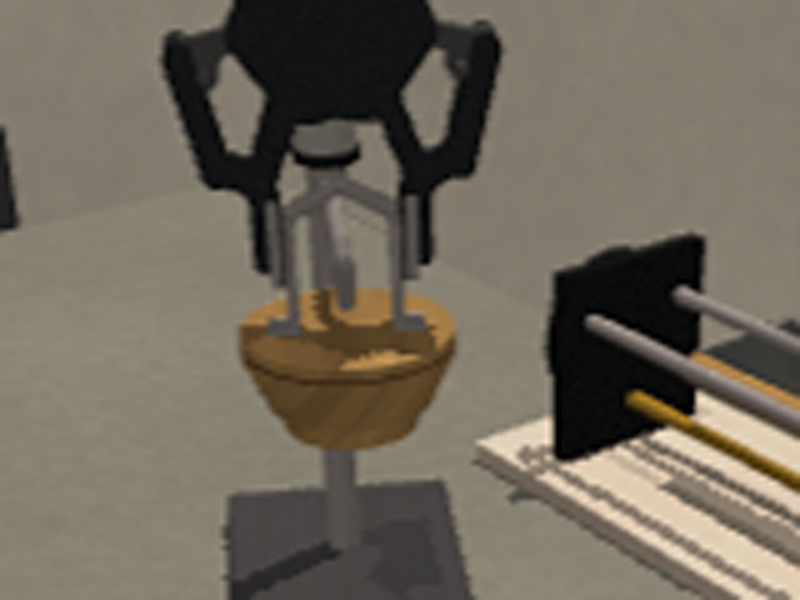

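View pics/v7top.png

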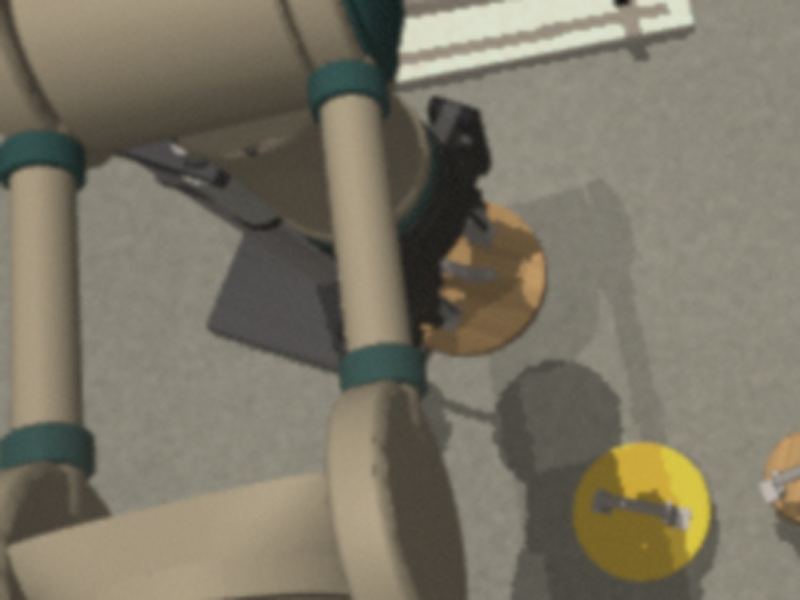

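View pics/v7wrist.png

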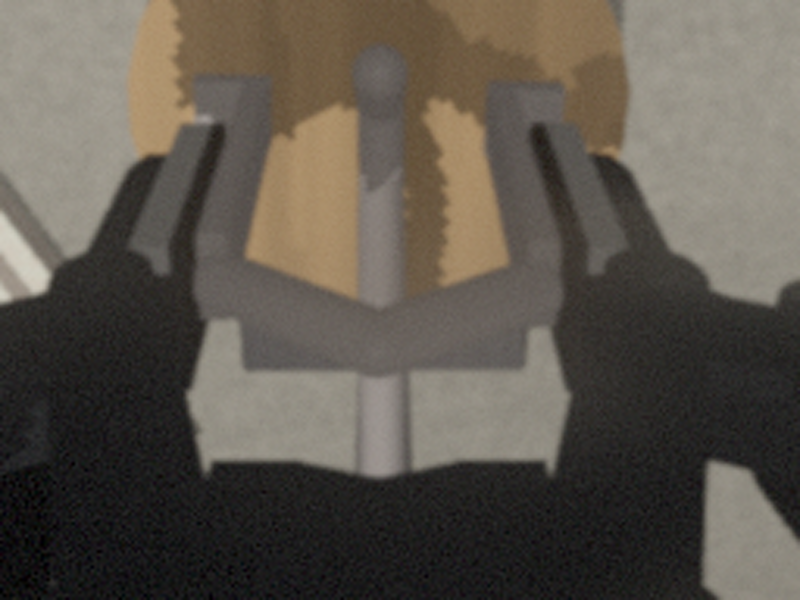

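The wrist crop shows the hook passing centred under the bar's peak, with the tip at (380,70) and the bar at (380,330). Before lowering, I'll check the clearance between the arm and the scale's head.

Run:
```python
from h import *
S=ld("side0");T=ld("top0");s7=ld("side7")
def pj(I,X):
    q=np.array(I["R"])@X+I["t"];return np.round([I["fx"]*q[0]/q[2]+I["cx"],I["fy"]*q[1]/q[2]+I["cy"]],1)
u=np.array([.494,.869]);seat=np.array([.5755,.0828])
for d in(.115,.160):
  for z in(.35,.42,.45,.48,.52): print(d,z,pj(S,np.r_[seat+u*d,z]),pj(T,np.r_[seat+u*d,z]))
c=s7["color"][:,:,::-1][0:200,100:367];cv2.imwrite("pics/v7full.png",cv2.resize(c,(800,600),interpolation=cv2.INTER_CUBIC))
```

```text
0.115 0.35 [212.2  62.6] [ 59.9 137.3]
0.115 0.42 [210.3  28.5] [ 38.6 121.5]
0.115 0.45 [209.4  12.9] [ 28.  113.6]
0.115 0.48 [208.5  -3.4] [ 16.4 104.9]
0.115 0.52 [207.2 -26.2] [-1.2 91.8]
0.16 0.35 [211.3  58.6] [ 33.  128.8]
0.16 0.42 [209.4  25.9] [  8.9 112.1]
0.16 0.45 [208.5  11. ] [ -3.  103.8]
0.16 0.48 [207.6  -4.5] [-16.2  94.7]
0.16 0.52 [206.4 -26.2] [-36.  81.]
```

View pics/v7full.png

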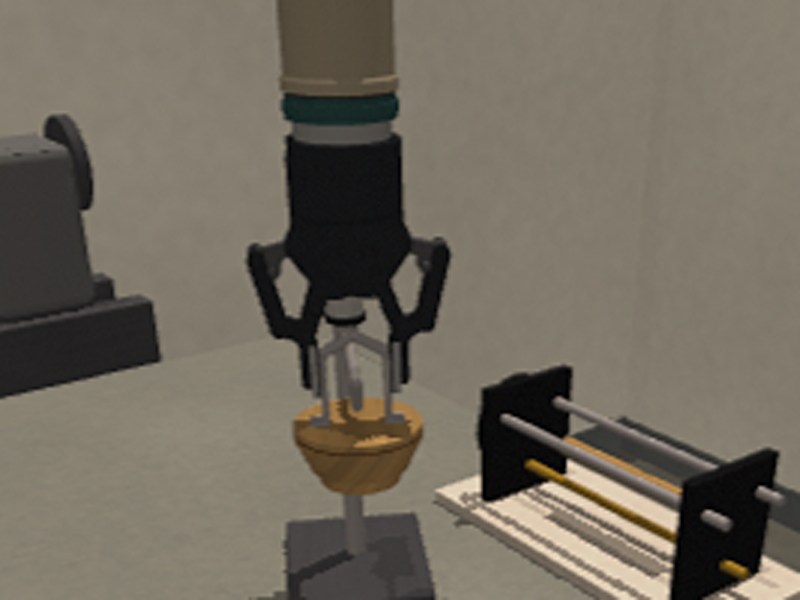

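The scale's top is at about z = 0.35 and the wrist link stays above 0.45, so there is room to lower. One numeric check of the bar against the hook tip from the wrist view.

Run:
```python
from h import *
I=wcam(ld("wrist7"));p=I["st"]["position"]
f=lambda x,y:(128+x*.32,192+y*.32)
u=np.array([.494,.869]);w=np.array([-.869,.494])
B=plane(I,f(380,322),p[2]+.0608);T=plane(I,f(380,72),.250)
d=(B-T)[:2];print(B,T,"bar beyond tip centre along",d@u,"lat",d@w)
```

```text
[0.57345298 0.08297184 0.2745865 ] [0.56221224 0.06343694 0.25      ] bar beyond tip centre along 0.02252874615505098 lat -0.00011796822888318208
```

The bar is 22.5 mm beyond the tip's centre, right over the dip. Next I lower.

Emit:
{"method": "move_arm", "body": {
  "series": [
    [[0,0,-0.01,0,0,0,0.046],[0,0,-0.01,0,0,0,0.046],[0,0,-0.01,0,0,0,0.046],[0,0,-0.008,0,0,0,0.046],[0,0,0,0,0,0,0.046],[0,0,0,0,0,0,0.046],[0,0,0,0,0,0,0.046]]
  ]
}}

```text
clock: 9.37
position: [0.5764, 0.0841, 0.1759]
ee_rot: [-0.001, -0.501, 0.866, -0.002]
contact_force: [-0.6, 0.3, -2.8]
width: 0.049
```

Emit:
{"method": "move_arm", "body": {
  "series": [
    [[0,0,-0.005,0,0,0,0.046],[0,0,-0.005,0,0,0,0.046],[0,0,-0.005,0,0,0,0.046],[0,0,-0.005,0,0,0,0.046],[0,0,0,0,0,0,0.046],[0,0,0,0,0,0,0.046],[0,0,0,0,0,0,0.046],[0,0,0,0,0,0,0.046],[0,0,0,0,0,0,0.046],[0,0,0,0,0,0,0.046]]
  ]
}}

```text
clock: 10.2
position: [0.5758, 0.0841, 0.156]
ee_rot: [-0.002, -0.501, 0.866, -0.002]
contact_force: [-2.5, 0.5, -0.5]
width: 0.049
```

```bash
cat > look.py <<'E'
import sys
from rig import manip
import cv2, numpy as np, pickle
k=sys.argv[1];v=[]
s=manip.get_state(); print({q:np.round(s[q],4).tolist() for q in ("clock","qpos","position","ee_rot","contact_force","width")})
for n in ["wrist","side"]:
    im=manip.get_image(n); im["st"]=s; pickle.dump(im,open(f"pics/{n}{k}.pkl","wb"))
    c=im["color"][:,:,::-1]
    c=c[75:225,130:330] if n=="side" else c[192:,128:384]
    v.append(cv2.resize(c,(400,300),interpolation=cv2.INTER_CUBIC))
cv2.imwrite(f"pics/v{k}.png",np.hstack(v))
E
python3 look.py 8
```

```text
{'clock': 10.2, 'qpos': [0.0289, 0.3252, 1.5836, -0.0054, 1.234, -2.5892], 'position': [0.5758, 0.0841, 0.156], 'ee_rot': [-0.0017, -0.5008, 0.8656, -0.002], 'contact_force': [-2.5077, 0.4673, -0.5185], 'width': 0.049}
```

View pics/v8.png

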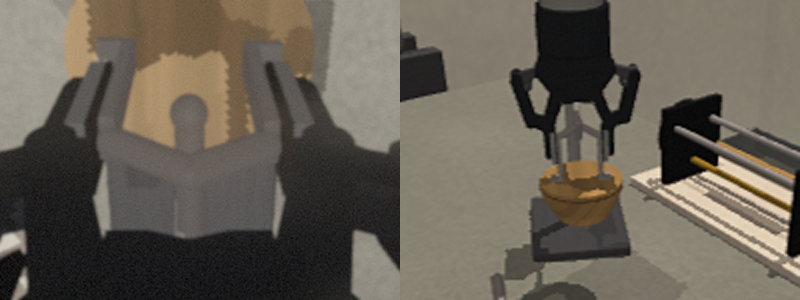

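The hook now carries most of the load: fz went from -2.8 to -0.5 N, and the bar is centred on the hook. I'll lower a little more so the rest transfers, then open.

Emit:
{"method": "move_arm", "body": {
  "series": [
    [[0,0,-0.003,0,0,0,0.046],[0,0,-0.003,0,0,0,0.046],[0,0,0,0,0,0,0.046],[0,0,0,0,0,0,0.046],[0,0,0,0,0,0,0.046],[0,0,0,0,0,0,0.046]]
  ]
}}

```text
clock: 10.8
position: [0.5761, 0.0841, 0.1499]
ee_rot: [-0.002, -0.501, 0.866, -0.002]
contact_force: [-2.2, 0.8, 0.6]
width: 0.0492
```

Emit:
{"method": "move_arm", "body": {
  "series": [
    [[0,0,0,0,0,0,0.052],[0,0,0,0,0,0,0.056],[0,0,0,0,0,0,0.06],[0,0,0,0,0,0,0.065],[0,0,0,0,0,0,0.07],[0,0,0,0,0,0,0.075],[0,0,0,0,0,0,0.08],[0,0,0,0,0,0,0.085],[0,0,0,0,0,0,0.085],[0,0,0,0,0,0,0.085]]
  ]
}}

```text
clock: 11.63
position: [0.5761, 0.084, 0.1499]
ee_rot: [-0.002, -0.501, 0.866, -0.002]
contact_force: [-0.2, -0.5, 0.3]
width: 0.0847
```

```bash
python3 look.py 9
```

```text
{'clock': 11.6333, 'qpos': [0.0288, 0.3299, 1.5925, -0.0056, 1.2198, -2.5891], 'position': [0.5761, 0.084, 0.1499], 'ee_rot': [-0.0015, -0.5008, 0.8656, -0.0022], 'contact_force': [-0.179, -0.4808, 0.2982], 'width': 0.0847}
```

View pics/v9.png

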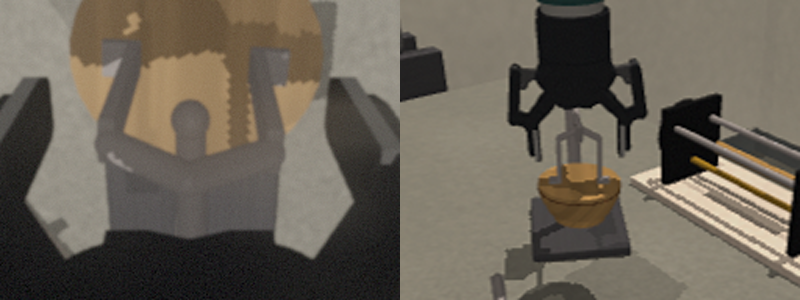

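The fingers are open and the bowl hangs free on the hook, swinging slightly and a little yawed, with clear gaps on both sides. I back straight up.

Emit:
{"method": "move_arm", "body": {
  "series": [
    [[0,0,0.006,0,0,0,0.085],[0,0,0.01,0,0,0,0.085],[0,0,0.01,0,0,0,0.085],[0,0,0.01,0,0,0,0.085],[0,0,0.01,0,0,0,0.085],[0,0,0.01,0,0,0,0.085],[0,0,0.012,0,0,0,0.085],[0,0,0.012,0,0,0,0.085],[0,0,0.012,0,0,0,0.085],[0,0,0.012,0,0,0,0.085],[0,0,0.012,0,0,0,0.085],[0,0,0.012,0,0,0,0.085],[0,0,0.012,0,0,0,0.085],[0,0,0,0,0,0,0.085]]
  ]
}}

```text
clock: 12.9
position: [0.5775, 0.0841, 0.2934]
ee_rot: [0.001, -0.501, 0.866, -0.004]
contact_force: [1.3, 0.7, -0.2]
width: 0.085
```

```bash
python3 look.py 10
```

```text
{'clock': 12.9, 'qpos': [0.0289, 0.2543, 1.344, -0.0052, 1.5381, -2.5909], 'position': [0.5775, 0.0841, 0.2934], 'ee_rot': [0.0011, -0.5008, 0.8655, -0.0035], 'contact_force': [1.2999, 0.6669, -0.2216], 'width': 0.085}
```

View pics/v10.png

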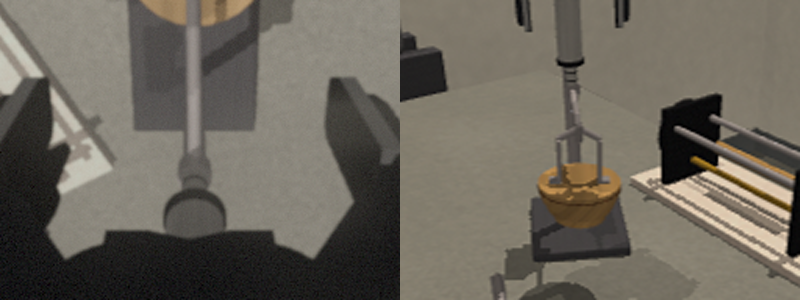

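Emit:
{"method": "move_arm", "body": {
  "series": [
    [[-0.005,-0.0087,0,0,0,-0.02,0.085],[-0.005,-0.0087,0,0,0,-0.03,0.085],[-0.005,-0.0087,0,0,0,-0.03,0.085],[-0.005,-0.0087,0,0,0,-0.03,0.085],[-0.005,-0.0087,0,0,0,-0.03,0.085],[-0.005,-0.0087,0,0,0,-0.03,0.085],[-0.005,-0.0087,0,0,0,-0.03,0.085],[-0.005,-0.0087,0,0,0,-0.03,0.085],[-0.005,-0.0087,0,0,0,-0.03,0.085],[-0.005,-0.0087,0,0,0,-0.03,0.085],[-0.005,-0.0087,0,0,0,-0.03,0.085],[-0.005,-0.0087,0,0,0,-0.03,0.085],[-0.005,-0.0087,0,0,0,-0.03,0.085],[-0.005,-0.0087,0,0,0,-0.03,0.085],[0,0,0,0,0,0,0.085],[0,0,0,0,0,0,0.085],[0,0,0,0,0,0,0.085],[0,0,0,0,0,0,0.085],[0,0,0,0,0,0,0.085],[0,0,0,0,0,0,0.085]]
  ]
}}

```text
clock: 14.67
position: [0.5063, -0.0374, 0.2898]
ee_rot: [-0.002, -0.314, 0.949, -0.002]
contact_force: [-0.3, -0.2, 0.3]
width: 0.0851
```

Emit:
{"method": "move_arm", "body": {
  "series": [
    [[0,0,0,0,0,0,0.085],[0,0,0,0,0,0,0.085],[0,0,0,0,0,0,0.085],[0,0,0,0,0,0,0.085],[0,0,0,0,0,0,0.085],[0,0,0,0,0,0,0.085],[0,0,0,0,0,0,0.085],[0,0,0,0,0,0,0.085],[0,0,0,0,0,0,0.085],[0,0,0,0,0,0,0.085],[0,0,0,0,0,0,0.085],[0,0,0,0,0,0,0.085],[0,0,0,0,0,0,0.085],[0,0,0,0,0,0,0.085],[0,0,0,0,0,0,0.085],[0,0,0,0,0,0,0.085],[0,0,0,0,0,0,0.085],[0,0,0,0,0,0,0.085],[0,0,0,0,0,0,0.085],[0,0,0,0,0,0,0.085]]
  ]
}}

```text
clock: 16.33
position: [0.5061, -0.0377, 0.2899]
ee_rot: [-0.002, -0.314, 0.949, -0.002]
contact_force: [-0.1, 0.3, -1.8]
width: 0.0849
```

```bash
cat > still.py <<'E'
from rig import manip
import cv2, numpy as np, sys
ims=[]
for i in range(12):
    im=manip.get_image("side")["color"]; ims.append(im)
    hsv=cv2.cvtColor(im,cv2.COLOR_RGB2HSV)
    m=((hsv[...,1]>90)&(hsv[...,0]>8)&(hsv[...,0]<24)).astype(np.uint8)
    m[:80]=0;m[200:]=0;m[:,:180]=0;m[:,:180]=0;m[:,250:]=0
    M=cv2.moments(m,True); print(round(M["m10"]/M["m00"],2),round(M["m01"]/M["m00"],2),int(M["m00"]))
print(manip.get_state()["clock"], "maxdiff", [int(cv2.absdiff(ims[0],x)[80:200,180:260].max()) for x in ims[1:]])
cv2.imwrite(f"pics/st{sys.argv[1]}.png",cv2.resize(ims[-1][:,:,::-1],(800,600),interpolation=cv2.INTER_CUBIC))
E
python3 still.py 1
```

```text
219.33 171.98 985
219.31 171.9 986
219.35 171.96 984
219.36 171.99 987
219.35 171.97 986
219.35 171.98 986
219.35 171.96 984
219.36 171.99 987
219.35 171.96 984
219.38 171.97 986
219.38 171.97 986
219.36 171.97 985
16.9333 maxdiff [17, 15, 16, 16, 16, 15, 16, 16, 7, 7, 7]
```

View pics/st1.png

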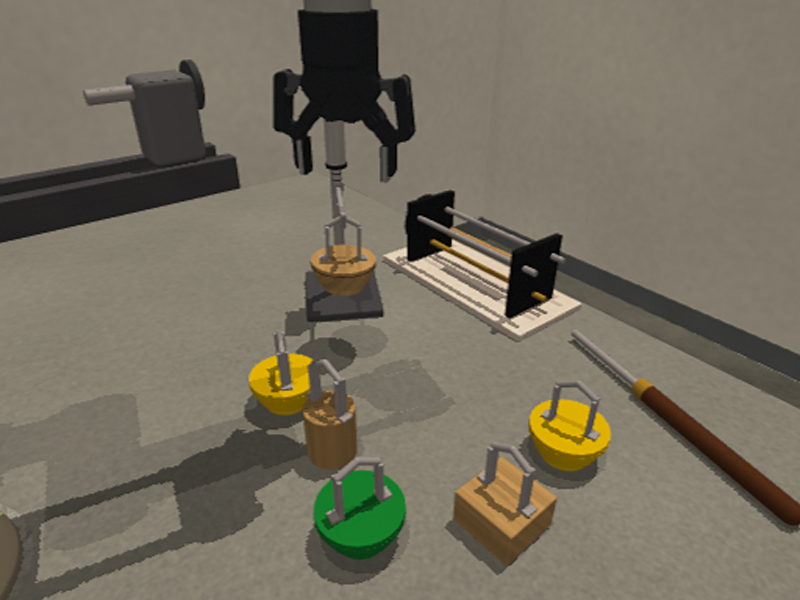

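The bowl hangs at about (343,265) and is almost still; every other blank stands where it was. I'll wait a few more seconds and compare.

Emit:
{"method": "move_arm", "body": {
  "series": [
    [[0,0,0,0,0,0,0.085],[0,0,0,0,0,0,0.085],[0,0,0,0,0,0,0.085],[0,0,0,0,0,0,0.085],[0,0,0,0,0,0,0.085],[0,0,0,0,0,0,0.085],[0,0,0,0,0,0,0.085],[0,0,0,0,0,0,0.085],[0,0,0,0,0,0,0.085],[0,0,0,0,0,0,0.085],[0,0,0,0,0,0,0.085],[0,0,0,0,0,0,0.085],[0,0,0,0,0,0,0.085],[0,0,0,0,0,0,0.085],[0,0,0,0,0,0,0.085],[0,0,0,0,0,0,0.085],[0,0,0,0,0,0,0.085],[0,0,0,0,0,0,0.085],[0,0,0,0,0,0,0.085],[0,0,0,0,0,0,0.085]]
  ]
}}

```text
clock: 18.6
position: [0.5061, -0.0377, 0.2899]
ee_rot: [-0.002, -0.314, 0.949, -0.002]
contact_force: [0.1, 0.1, 0.8]
width: 0.0849
```

Emit:
{"method": "move_arm", "body": {
  "series": [
    [[0,0,0,0,0,0,0.085],[0,0,0,0,0,0,0.085],[0,0,0,0,0,0,0.085],[0,0,0,0,0,0,0.085],[0,0,0,0,0,0,0.085],[0,0,0,0,0,0,0.085],[0,0,0,0,0,0,0.085],[0,0,0,0,0,0,0.085],[0,0,0,0,0,0,0.085],[0,0,0,0,0,0,0.085],[0,0,0,0,0,0,0.085],[0,0,0,0,0,0,0.085],[0,0,0,0,0,0,0.085],[0,0,0,0,0,0,0.085],[0,0,0,0,0,0,0.085],[0,0,0,0,0,0,0.085],[0,0,0,0,0,0,0.085],[0,0,0,0,0,0,0.085],[0,0,0,0,0,0,0.085],[0,0,0,0,0,0,0.085]]
  ]
}}

```text
clock: 20.27
position: [0.5061, -0.0378, 0.2899]
ee_rot: [-0.002, -0.314, 0.949, -0.002]
contact_force: [0.3, -0.0, -0.8]
width: 0.0847
```

Emit:
{"method": "move_arm", "body": {
  "series": [
    [[0,0,0,0,0,0,0.085],[0,0,0,0,0,0,0.085],[0,0,0,0,0,0,0.085],[0,0,0,0,0,0,0.085],[0,0,0,0,0,0,0.085],[0,0,0,0,0,0,0.085],[0,0,0,0,0,0,0.085],[0,0,0,0,0,0,0.085],[0,0,0,0,0,0,0.085],[0,0,0,0,0,0,0.085],[0,0,0,0,0,0,0.085],[0,0,0,0,0,0,0.085],[0,0,0,0,0,0,0.085],[0,0,0,0,0,0,0.085],[0,0,0,0,0,0,0.085],[0,0,0,0,0,0,0.085],[0,0,0,0,0,0,0.085],[0,0,0,0,0,0,0.085],[0,0,0,0,0,0,0.085],[0,0,0,0,0,0,0.085]]
  ]
}}

```text
clock: 21.93
position: [0.5061, -0.0377, 0.2899]
ee_rot: [-0.002, -0.314, 0.949, -0.002]
contact_force: [-0.2, 0.0, 0.6]
width: 0.0853
```

```bash
python3 still.py 2
python3 - <<'E'
import cv2
a=cv2.imread("pics/st2.png")[150:350,270:430];cv2.imwrite("pics/st2c.png",cv2.resize(a,(480,600),interpolation=cv2.INTER_CUBIC))
E
```

```text
219.36 171.99 987
219.36 171.97 985
219.36 171.99 987
219.36 171.99 987
219.35 171.98 986
219.35 171.96 984
219.36 171.97 985
219.36 171.96 985
219.36 171.97 985
219.38 171.97 986
219.36 171.96 985
219.35 171.98 986
22.5333 maxdiff [5, 6, 9, 6, 6, 6, 6, 6, 6, 7, 7]
```

View pics/st2c.png

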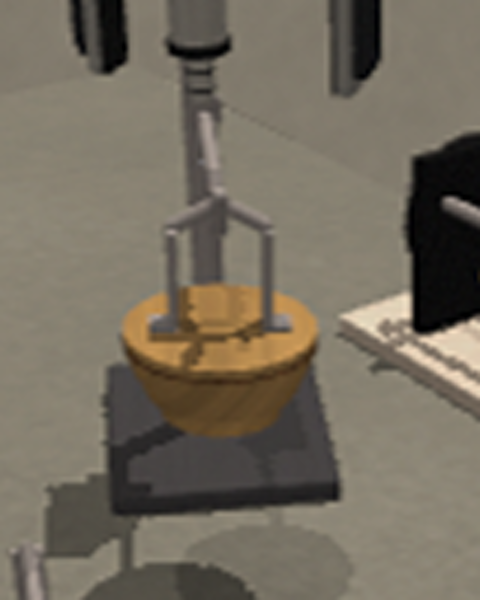

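The bowl hangs level and still on the hook by its peak, clear of the base, with the gripper well away. I hand in.

```bash
python3 -c "
from rig import manip
print(manip.sign_off())"
```

```text
the job is handed in; nothing more can be done
None
```

The bowl blank hangs level and still by its hanger's peak from the scale's hook. I handed the job in at about 22.5 s of the 43 s allowed. In the last pictures the bowl's position moved less than 0.05 px over the 0.6 s burst of pictures, the gripper was open and well clear, and the square, tall, yellow and green blanks stood where they had been.

Three checks disagreed or came close to a limit:
- **First grasp:** it failed. The fingertips really sit about 20 mm behind the TCP, where the text says 11 mm ahead. They closed on the hanger bar's corners with 24 N upward. I reopened, measured the tips in the wrist picture, went 40 mm lower and gripped the straps properly.
- **Joint 6:** it read -2.704 rad for a moment before the hook, at or just past its stated limit of -2.7. It moved back inside the range on the way in, so I can't rule out that this counts as passing the range.
- **Weight:** I did not read the scale itself. The bowl's mass appears to be a little over 0.2 kg, from how far the hook sank and the wrist force.

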